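# Rice paddle drawn from its stand and held ready over the bowl

### The job

Draw the wide rice paddle out of its leaning stand and bring it to the wide bowl: hold it there level, broad blade lying flat, with the middle of the blade over the middle of the bowl and about 10 cm above its rim, ready to scoop. Finish while still holding it steadily in the gripper, touching nothing else with it; leave the slim spatula in the stand and both bowls, the dish, the teacup and the bottle where they are.

Things in the scene. Friction and masses are not known exactly. Their poses are not given: they have to be found in the camera images.
- holder: White fixed utensil stand, base 150 x 190 x 10 mm; origin: centre of its underside. Two equal pockets at y = +-46 mm (paddle in either one), leaning 35 deg from vertical: utensils slide out along their length, up and to the stand's -x. Back plate (under the utensil) 112 mm up the slope, front lip and sides 45 mm; inside 66 mm wide, 10 mm deep; floor 20 mm above the table at x = +35 mm.
- paddle: Wide wooden rice paddle, 215 mm long, 70 g, loose, blade down in a pocket. Blade 62 wide, 95 long, 7 mm thick; handle 22 wide (y), 14 thick (z), 120 mm long. Origin: middle of the tip edge, on the underside; x from handle to tip, y across the width, z normal to the broad face, underside at z = 0. In the stand x points down, 55 deg below level, towards the stand's +x; z points up and to its +x.
- paddle_grip (a point): Middle of the paddle's handle, 150 mm from the tip, at mid-thickness; same axes as the paddle. A good place to grip, across the 22 mm width (along y); 38 mm of handle between here and the stand's back plate are free.
- paddle_blade (a point): Centre of the paddle's blade, 47 mm from the tip, 103 mm from paddle_grip along +x and 3.5 mm towards -z; same axes as the paddle.
- paddle_tip (a point): Middle of the paddle's tip edge, at the blade's mid-thickness; same axes as the paddle.
- spatula_grip (a point): Middle of the handle of the slim wooden spatula in the other pocket, same wood, handle, length and axes as the paddle but its blade is only 36 mm wide; to be left standing. In the stand the ends of both handles are about 200 mm above the table.
- bowl: The wide white ceramic bowl, rim diameter 156 mm, height 75 mm, loose, upright, empty; origin at the centre of its underside. It stands to the left or the right of the stand.
- small_bowl: Small white ceramic bowl, rim diameter 104 mm, height 55 mm, loose, on the other side of the stand; origin at the centre of its underside. A bystander.
- dish: Flat blue dish, diameter 76 mm, height 16 mm, loose, in front of the stand on the robot's side; origin at the centre of its underside. A bystander.
- teacup: Blue ceramic teacup without handle, diameter 68 mm, height 75 mm, loose, beyond the stand; origin at the centre of its underside. A bystander.
- soy: Amber glass sauce bottle with cap, diameter 52 mm, height 130 mm, loose, beyond the stand; origin at the centre of its underside. A bystander.
Not all that is in view belongs to the job. Leave any black or blue look-alike of the paddle alone.

How it is judged (in metres and radians):
On the way:
1. the paddle, gripped, is drawn clear of the stand (height (world z) of paddle_tip above 0.095 m and contact force between the fingers and paddle above 0.5 N and contact force between paddle and holder below 0.2 N), for 0.2 s.
At the end, for the whole second after the job is handed in: Paddle gripped, still, within 15 deg of level (either face up), blade centre within 40 mm of the wide bowl's centre from above, 50-160 mm over its rim, touching no stand, bowl, dish, cup or bottle. Bowls upright and moved under 20 mm; spatula, dish, cup, bottle under 25 mm (contact force between the fingers and paddle above 0.5 N and (angle between paddle's own z axis and vertical below 0.26 rad or angle between paddle's own z axis and vertical above 2.88 rad) and horizontal distance between paddle_blade and bowl below 0.04 m and height (world z) of paddle_blade between 0.125 and 0.235 m and linear speed of paddle below 0.03 m/s and angular speed of paddle below 0.2 rad/s and contact force between paddle and holder below 0.2 N and contact force between paddle and bowl below 0.2 N and contact force between paddle and small_bowl below 0.2 N and contact force between paddle and teacup below 0.2 N and contact force between paddle and soy below 0.2 N and contact force between paddle and dish below 0.2 N and angle between each of bowl, small_bowl's own z axis and vertical below 0.1 rad and distance of each of bowl, small_bowl from where it was at the start of the episode below 0.02 m and distance of each of spatula_grip, dish, teacup, soy from where it was at the start of the episode below 0.025 m); the arm keeps its last pose, push and grip.
It fails at once if a bowl is pushed more than 20 mm (distance of any of bowl, small_bowl from where it was at the start of the episode above 0.02 m).
It fails at once if the slim spatula is shifted more than 25 mm (distance of spatula_grip from where it was at the start of the episode above 0.025 m).
It fails at once if the dish, teacup or bottle is pushed more than 25 mm (distance of any of dish, teacup, soy from where it was at the start of the episode above 0.025 m).
It also fails if it takes over 38 s, if anything falls off the work surface, if the arm or the gripper's body presses on something with over 40 N, if the wrist force passes 120 N, or if a joint passes its speed limit or range.

### The arm

A 6-joint arm with a two-finger parallel gripper is mounted at the origin on the work surface. World frame = base frame: x ahead of the robot, y to its left, z up, the work surface at z = 0. Lengths are in mm, angles in rad, forces in N, time in s.
With the tool pointing down it reaches from about 325 to 850 mm from the base axis. Payload 15.5 kg.
Tool frame: the origin (TCP) lies on the centre line of the jaws, within the pads' length; the fingertips stand 11 mm ahead of it and the grasp point (between the pads) lies 8 mm behind it; z points along the fingers, x is the direction in which the jaws open and shut, and the axes are right-handed (so a half turn about z gives the same grasp; the last joint's range is limited). The gripper opens to 91 mm and grips with 3 to 60 N. Pads are 32 mm wide; open, the fingers measure 118 mm over their backs; the gripper's body (76 mm by 178 mm) begins 60 mm behind the grasp point.
Start: joints at [1.208, 0.494, 1.345, -0, 1.302, -0.096], TCP at [165.377, 602.725, 224.915] pointing down, gripper open.
Joint ranges: [-2.91, 2.91], [-0.82, 2.16], [0.22, 2.67], [-1.22, 4.37], [0.12, 2.79], [-3.08, 3.08]. Speed limits (rad/s): [1.89, 1.89, 2.57, 3.01, 3.01, 3.01].

### API

Orientations are given as a 3x3 rotation matrix whose columns are the frame's x, y, z axes.
In Python, from rig import manip, eyes, job gives the robot as it stands. The module is installed in compiled form; this text tells all that it offers.
- The arm moves only by the tool apply_moves, never from a script. Its argument "series" is a list of rows, each a list of 6 numbers: the shift along the world's x, y, z in m, then the turn, a rotation vector about the world's x, y, z in degrees. In form: [[tx, ty, tz, ax, ay, az], ...]. A call has 1 to 12 rows; each row is the pose to reach, as a shift and turn from the pose commanded when the call began; what a row does not reach only later rows make up. A row lasts 1/8 s, in which the tool goes at most 62.5 mm and 10.7 degrees, less where a joint would pass 70% of its speed; a pose out of reach is approached as far as the arm can. A call with a gripper value outside its range is refused whole. "fingers" is the closure in counts, from 0 (fully open) to 255 (shut), set as the call begins (left out, the last holds). The fingers move at their own pace and stop on an object; "newtons" is the grip in N (left out, the last holds). Time passes only in rows, so rows that repeat a pose let the fingers close. It gives the time, the measured TCP pose, the force and the opening at its end, in the units of the state.
- manip.get_state(): the state, without advancing time (a new reading comes with each control period).
- eyes.snapshot(name): name is "side" or "top"; returns the picture (480x640x3 uint8, red, green, blue); there is no depth.
- eyes.get_calibration(name): a dict with "fov_y" (degrees; the focal length in pixels is half the picture's height over the tangent of half this angle, whatever the lens; pixels are square), "cx", "cy" (the principal point, pixels), "distortion" ([k1, k2, p1, p2, k3] as OpenCV has them; the pictures are not rectified), "extrinsics" (4x4, takes a point from world to camera coordinates). Camera axes: x right, y down, z forward; pixel columns grow to the right and rows downward; lengths in mm; the calibration is good to about 2 mm. A picture is of the moment at which its call begins. get_calibration takes no time and is no camera call.
- job.close_job(): hands the job in, once; it reports no verdict.
The state is a dict: "time": time; "joint_pos": joint angles; "joint_vel": joint speeds; "joint_efforts": joint torques, N m; "ee_pos": TCP position; "eef_rot": TCP orientation; "wrist_force": force on the tool from outside, world axes, zero at the start; "wrist_torque": the same for the moment, N m; "width": opening from 0.0 (shut) to 1.0 (fully open).
Only numpy, scipy, OpenCV 4.12 (cv2) and the standard library are available. Lean on these libraries where they do the work, as an engineer would, in place of code of your own. Each camera call takes 0.05 s, during which the arm holds its last target. There are 200 camera calls.

## Working session

There is one attempt and no reset: what is moved stays moved. The work goes in short steps, Python scripts to look and compute and a tool call to move; the robot and the scene stay as the last step left them, time stands still between calls to the robot, and variables do not carry over. Pictures are saved under pics/ and viewed, on a budget of 10 in all, crops included, one or two more only if the job needs it, and the job is handed in when it is done.

Besides the shell and the picture viewer there is one more tool, called after "Emit:" by a JSON object that holds its "method" and its "body", one argument or row to a line. apply_moves: Moves the arm, as the interface text tells. Its arguments: {"type":"object","properties":{"series":{"type":"array","items":{"type":"array","items":{"type":"number"}}},"fingers":{"type":"number"},"newtons":{"type":"number"}},"required":["series"]}

```bash
mkdir -p pics
python3 - <<'E'
from rig import manip,eyes,job
import cv2,numpy as np
for n in("side","top"):
    im=eyes.snapshot(n);cv2.imwrite(f"pics/{n}0.png",im[:,:,::-1])
    c=eyes.get_calibration(n);print(n,c)
s=manip.get_state();print(s)
E
```

```text
side {'fov_y': 43.849255177442046, 'cx': 319.8195811576073, 'cy': 230.8933275141922, 'distortion': array([-0.14922479,  0.        ,  0.        ,  0.        ,  0.        ]), 'extrinsics': array([[ 7.87063836e-01, -6.16700503e-01,  1.45261009e-02,
        -5.10990450e+02],
       [-3.63707949e-01, -4.82944381e-01, -7.96543315e-01,
         2.66615374e+02],
       [ 4.98243961e-01,  6.21647179e-01, -6.04406932e-01,
         1.05806083e+03],
       [ 0.00000000e+00,  0.00000000e+00,  0.00000000e+00,
         1.00000000e+00]])}
top {'fov_y': 44.57348722465521, 'cx': 325.9107419296736, 'cy': 247.39095022430624, 'distortion': array([0.02162856, 0.        , 0.        , 0.        , 0.        ]), 'extrinsics': array([[ 7.69411640e-02, -9.97021311e-01, -5.34449748e-03,
        -1.22059243e+02],
       [-9.72881215e-01, -7.39033344e-02, -2.19181291e-01,
         5.77578582e+02],
       [ 2.18133441e-01,  2.20636248e-02, -9.75669513e-01,
         1.13191641e+03],
       [ 0.00000000e+00,  0.00000000e+00,  0.00000000e+00,
         1.00000000e+00]])}
{'time': 0.1, 'joint_pos': array([ 1.20750878e+00,  4.94115238e-01,  1.34607940e+00, -2.38673745e-05,
        1.30251747e+00, -9.54921104e-02]), 'joint_vel': array([ 0.00031239, -0.00249797, -0.00211848,  0.00229259,  0.00045144,
       -0.00051585]), 'joint_efforts': array([ 2.08617799e-03, -8.80240560e+01, -3.82545805e+01,  7.08710519e-02,
        4.81542991e-02, -9.51334243e-06]), 'ee_pos': array([165.25599827, 602.40045814, 224.39803913]), 'eef_rot': array([[ 2.64599775e-01,  9.64358241e-01, -3.76285634e-04],
       [ 9.64357668e-01, -2.64600029e-01, -1.05456976e-03],
       [-1.11654823e-03, -8.38350156e-05, -9.99999373e-01]]), 'wrist_force': array([-0.33386196, -0.11979957,  0.25097761]), 'wrist_torque': array([ 0.02378698, -0.01391657,  0.0154045 ]), 'width': 0.9988170591502052}
```

View pics/top0.png

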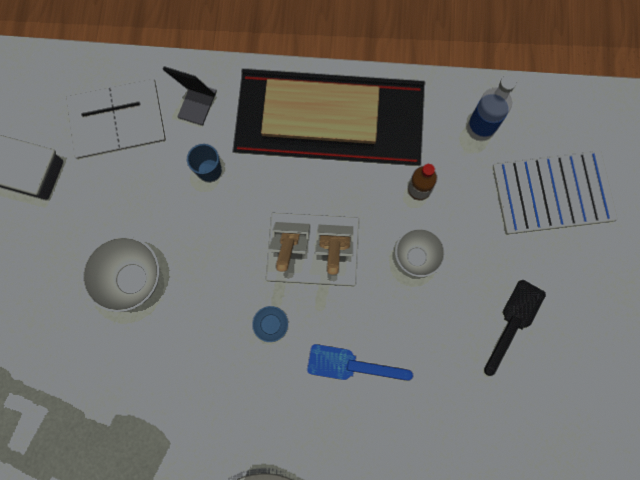

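View pics/side0.png

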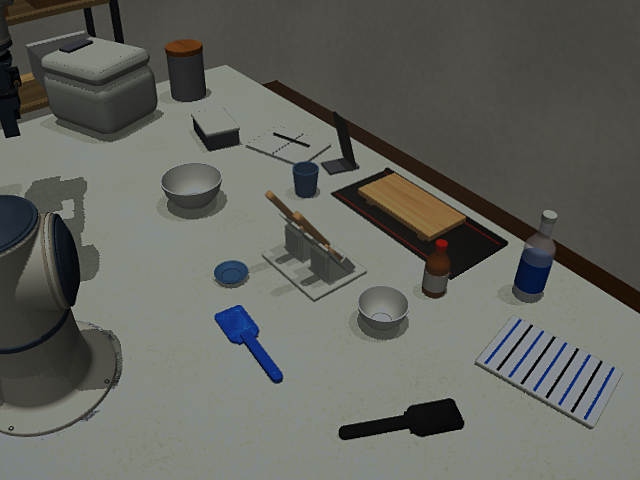

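Top view: the stand is at (313,248), with handles at (287,255) and (334,258). The wide bowl is at (122,274), small bowl (419,254), dish (270,324), cup (205,162) and soy (423,181). Paddle candidates are the left handle (287,255), the right handle (334,258), the blue look-alike (360,367) and the black one (515,325). Blue and black are excluded by the task, so a close crop has to decide between left and right.

Run:
```python
import cv2,numpy as np
a=cv2.imread("pics/top0.png")[205:295,255:375];b=cv2.imread("pics/side0.png")[180:305,245:380]
a=cv2.resize(a,(400,300),interpolation=2);b=cv2.resize(b,(400,370),interpolation=2)
o=np.zeros((370,800,3),np.uint8);o[:300,:400]=a;o[:,400:]=b
cv2.imwrite("pics/crop0.png",cv2.convertScaleAbs(o,alpha=1.6))
```

```text
(no output)
```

View pics/crop0.png

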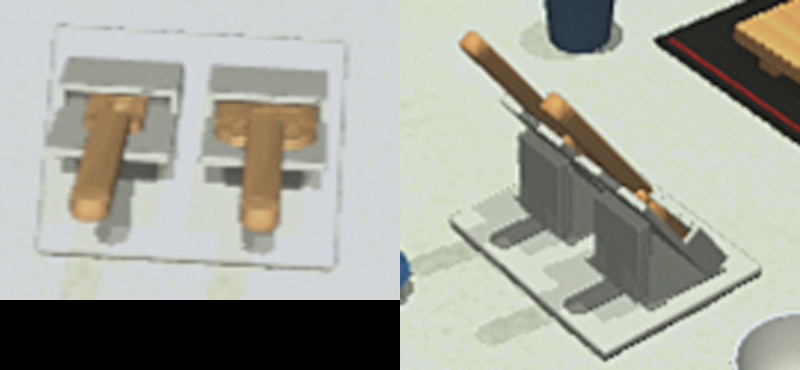

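```bash
cat > h.py <<'E'
import cv2,numpy as np
from rig import manip,eyes,job
def cal(n):
    c=eyes.get_calibration(n);f=240/np.tan(np.radians(c['fov_y']/2))
    return np.array([[f,0,c['cx']],[0,f,c['cy']],[0,0,1]]),np.array(c['distortion']),c['extrinsics']
def ray(n,uv):
    K,d,E=cal(n);p=cv2.undistortPoints(np.array(uv,float).reshape(-1,1,2),K,d)[:,0]
    R,t=E[:3,:3],E[:3,3];return -R.T@t,np.c_[p,np.ones(len(p))]@R
def plane(n,uv,z):
    o,d=ray(n,uv);return o+d*((z-o[2])/d[:,2])[:,None]
def proj(n,P):
    K,d,E=cal(n);return cv2.projectPoints(np.array(P,float).reshape(-1,1,3),cv2.Rodrigues(E[:3,:3])[0],E[:3,3],K,d)[0][:,0]
def tri(ut,us):
    o1,d1=ray("top",ut);o2,d2=ray("side",us);d1,d2=d1[0],d2[0]
    s=np.linalg.lstsq(np.c_[d1,-d2],o2-o1,rcond=None)[0]
    a,b=o1+s[0]*d1,o2+s[1]*d2;return (a+b)/2,np.linalg.norm(a-b)
E
python3 - <<'E'
from h import *
np.set_printoptions(precision=1,suppress=True)
cr=np.array([(57,25),(345,40),(333,268),(38,253)])/3.333+[255,205]
C=plane("top",cr,10);print(C)   # farL farR nearR nearL
ctr=C.mean(0)[:2]
x=(C[0]+C[1]-C[2]-C[3])[:2];yy=(C[0]+C[3]-C[1]-C[2])[:2]
print(ctr,np.linalg.norm(x)/2,np.linalg.norm(yy)/2)
y1=np.degrees(np.arctan2(x[1],x[0]));y2=np.degrees(np.arctan2(-yy[0],yy[1]));print(y1,y2)
yaw=np.radians(y1*.4+y2*.6);c,s=np.cos(yaw),np.sin(yaw)
def W(p):return np.array([ctr[0]+c*p[0]-s*p[1],ctr[1]+s*p[0]+c*p[1],p[2]])
cs,sn=np.cos(np.radians(35)),np.sin(np.radians(35))
def P(l,n):return W([35-sn*l+cs*n,-46,20+cs*l+sn*n])
print("grip",P(150,7),"end",P(215,7),P(215,14))
for n in("top","side"):print(n,proj(n,[P(150,7),P(215,7),P(215,14),P(110,14)]))
print("tri end top-edge",tri([255+258/3.333,205+210/3.333],[245+158/2.963,180+100/2.963]))
# bowls
print("bowl top",plane("top",[[122,274]],75),"side",plane("side",[[192,180]],75))
# orange masks
for n in("top","side"):
    im=eyes.snapshot(n);h=cv2.cvtColor(im,cv2.COLOR_RGB2HSV)
    m=cv2.inRange(h,(5,90,40),(20,255,255))
    k,l,st,ce=cv2.connectedComponentsWithStats(m)
    for i in range(1,k):
        if st[i,4]>25:print(n,st[i],ce[i])
    g=cv2.Canny(cv2.cvtColor(im,cv2.COLOR_RGB2GRAY),20,50);cv2.imwrite(f"pics/can_{n}.png",g)
E
```

```text
[[ 665.6   45.8   10. ]
 [ 669.6 -141.4   10. ]
 [ 520.1 -143.5   10. ]
 [ 515.5   43.2   10. ]]
[592.7 -49. ] 149.8620784283496 187.0239193904704
0.8925459737353616 1.3269747433539893
grip [548.3 -95.9 146.9] end [511.1 -96.7 200.1] [516.8 -96.5 204.1]
top [[333.8 257.5]
 [332.9 271.8]
 [333.1 268.3]
 [334.5 246. ]]
side [[310.7 229.1]
 [295.5 214. ]
 [297.8 211.2]
 [321.6 235.2]]
tri end top-edge (array([518.7, -95.2, 196.7]), np.float64(0.2595894008713348))
bowl top [[497.4 324.7  75. ]] side [[495.  314.8  75. ]]
top [    0     0   640    78 36665] [359.9  29.5]
top [266  78 114  12 229] [326.2  82.9]
top [266  82  68   7 238] [297.5  85.7]
top [328  91  51   4 105] [354.  92.]
top [264  99  88  15 603] [307.4 104.8]
top [367 116  11   5  26] [373.1 117.6]
top [316 119  31   4  63] [330.8 120.6]
top [261 133 115  11 328] [318.6 138.1]
top [412 167  24  24 377] [423.  180.3]
top [277 233  22  38 481] [286. 250.]
top [320 236  30  38 628] [333.9 249.9]
side [   5    0  105   26 1293] [44.5  9. ]
side [165  39  37  18 469] [182.4  46.9]
side [ 18  72  31  42 857] [31.1 94.1]
side [319 106  14  13  28] [326.2 112.3]
side [309 109  21  13  34] [318.9 114.6]
side [372 145  22  14  42] [382.4 151.8]
side [ 358  172  108   70 3382] [412.6 205.9]
side [437 184  32  20  52] [451.4 192.7]
side [265 191  77  69 643] [300.6 221.8]
side [425 250  25  27 471] [437.9 263.6]
side [424 290  20   8  79] [432.9 293.8]
```

The right pocket at (334,250) holds the paddle: its blade fills the pocket, while the left one is slim and skewed. The stand model and the two-view check of the handle end agree to a few mm. Next I'll work out the moves and check the bowl rim.

```bash
cat >> h.py <<'E'
from scipy.spatial.transform import Rotation as Ro
def need(pos,R):
    s=manip.get_state();d=(np.array(pos)-s['ee_pos'])/1000
    return np.round(d,4),np.round((Ro.from_matrix(R)*Ro.from_matrix(s['eef_rot']).inv()).as_rotvec(degrees=True),2)
def frame(yaw,t): # jaws across y at yaw, tool leaning back t deg from straight down
    z=[-np.sin(np.radians(t)),0,-np.cos(np.radians(t))];x=[0,1,0]
    return Ro.from_euler('z',yaw,degrees=True).as_matrix()@np.c_[x,np.cross(z,x),z]
E
python3 - <<'E'
from h import *
np.set_printoptions(precision=1,suppress=True)
R=frame(1.2,25);g=np.array([548.3,-95.9,146.9]);d=R[:,2]
for b in(120,0):print(g+(8-b)*d,*need(g+(8-b)*d,R))
a=np.linspace(0,2*np.pi,60)
for bx,by in((496,320),):
    for n in("top","side"):
        p=proj(n,np.c_[bx+78*np.cos(a),by+78*np.sin(a),75+0*a]);print(n,p.min(0),p.max(0))
im=cv2.imread("pics/top0.png",0);print(im[274,76:98],im[274,150:172]);print(im[228:252,122],im[300:322,122])
im=cv2.imread("pics/side0.png",0);print(im[180,154:174],im[180,212:230],im[158:172,192])
E
```

```text
[595.6 -94.9 248.4] [ 0.4 -0.7  0. ] [ 3.1 24.9 16.3]
[544.9 -96.  139.6] [ 0.4 -0.7 -0.1] [ 3.1 24.9 16.3]
top [ 84.9 237. ] [163.3 313.9]
side [159.6 162.8] [223.  196.6]
[131 132 131 131 131 132 132 115  88  82  81  84  86  86  88  89  90  91
  92  93  93  96] [129 125 119 114 108  98  87 128 131  92  87  88  89 100 101 101 104 100
 103 127 132 132]
[131 131 131 131 133 132 132 133 133 126  89  89  93  94  94  96  97  99
 100 102 104 106 109 111] [111 107 103  98  94  91  87  81  80 117 131 112 128 131 132 131 130 127
 127 130 129 130]
[135 135 134 134 135 137 138 107  65  64  69  75  78  80  82  85  89  89
  92  93] [105 103 101  99  96  91  86 105 141  58 144 139 135 136 135 134 135 136] [135 136 136 136 144  78 101 100 102 103 104 106 106 107]
```

Emit:
{"method": "apply_moves", "body": {
  "series": [
    [0.05,-0.06,0.08,0,0,0],
    [0.08,-0.12,0.1,0,5,3],
    [0.43,-0.697,0.1,3.1,24.9,16.3],
    [0.43,-0.697,0.1,3.1,24.9,16.3],
    [0.43,-0.697,0.1,3.1,24.9,16.3],
    [0.43,-0.697,0.1,3.1,24.9,16.3],
    [0.43,-0.697,0.1,3.1,24.9,16.3],
    [0.43,-0.697,0.1,3.1,24.9,16.3],
    [0.43,-0.697,0.1,3.1,24.9,16.3],
    [0.43,-0.697,0.1,3.1,24.9,16.3],
    [0.43,-0.697,0.1,3.1,24.9,16.3],
    [0.43,-0.697,0.1,3.1,24.9,16.3]
  ],
  "fingers": 70,
  "newtons": 20
}}

```text
time: 1.7
ee_pos: [543.6, -9.6, 321.3]
eef_rot: [[-0.021, 0.906, -0.423], [1.0, 0.019, -0.009], [0.0, -0.423, -0.906]]
wrist_force: [1.2, 0.9, -0.1]
width: 0.727
```

```bash
cat > n.py <<'E'
from h import *
R=frame(1.2,25);g=np.array([548.3,-95.9,146.9]);d=R[:,2]
s=manip.get_state();print(s['time'],s['ee_pos'],s['joint_pos'].round(2),s['width'],s['wrist_force'].round(1))
for b in(120,50,0):print(b,*need(g+(8-b)*d,R))
E
python3 n.py
```

```text
1.7 [543.64357429  -9.5702438  321.33889917] [-0.1   0.54  1.08 -0.05  1.95 -1.7 ] 0.7270150178511079 [ 1.2  0.9 -0.1]
120 [ 0.052  -0.0853 -0.0729] [-0.02 -0.01 -0.01]
50 [ 0.0224 -0.086  -0.1364] [-0.02 -0.01 -0.01]
0 [ 0.0013 -0.0864 -0.1817] [-0.02 -0.01 -0.01]
```

Emit:
{"method": "apply_moves", "body": {
  "series": [
    [0.03,-0.06,-0.01,0,0,0],
    [0.052,-0.086,-0.073,0,0,0],
    [0.052,-0.086,-0.073,0,0,0],
    [0.037,-0.086,-0.105,0,0,0],
    [0.022,-0.086,-0.136,0,0,0],
    [0.022,-0.086,-0.136,0,0,0],
    [0.022,-0.086,-0.136,0,0,0]
  ]
}}

```text
time: 2.58
ee_pos: [566.0, -93.4, 187.1]
eef_rot: [[-0.022, 0.907, -0.421], [1.0, 0.02, -0.009], [-0.0, -0.421, -0.907]]
wrist_force: [0.1, -0.2, 1.7]
width: 0.723
```

```bash
python3 n.py
python3 - <<'E'
from h import *
a=eyes.snapshot("top")[190:310,235:395,::-1];b=eyes.snapshot("side")[150:290,230:390,::-1]
o=np.zeros((350,800,3),np.uint8);o[:300,:400]=cv2.resize(a,(400,300),interpolation=2);o[:,400:]=cv2.resize(b,(400,350),interpolation=2)
cv2.imwrite("pics/pre.png",cv2.convertScaleAbs(o,alpha=1.5))
E
```

```text
2.575 [565.98095956 -93.38036927 187.0559192 ] [-0.21  0.68  1.17 -0.1   1.71 -1.79] 0.7228988476502701 [ 0.1 -0.2  1.7]
120 [ 0.0296 -0.0015  0.0614] [ 0.01  0.12 -0.05]
50 [ 0.0001 -0.0021 -0.0021] [ 0.01  0.12 -0.05]
0 [-0.0211 -0.0026 -0.0474] [ 0.01  0.12 -0.05]
```

View pics/pre.png

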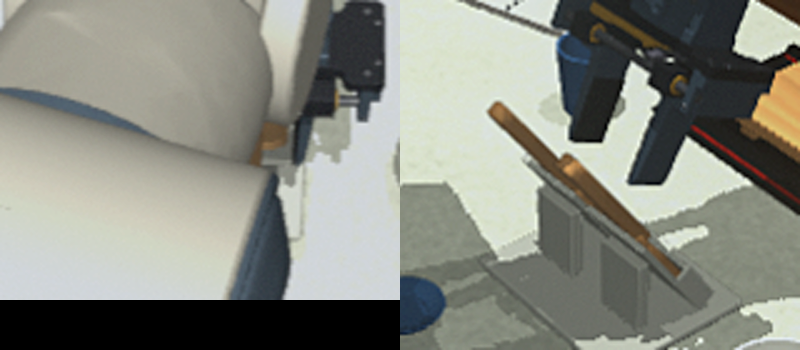

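The fingers sit above and beyond the paddle handle, one on each side, with the left finger between the two handles. I'll go in along the tool axis.

Emit:
{"method": "apply_moves", "body": {
  "series": [
    [-0.01,-0.0025,-0.022,0,0,0],
    [-0.021,-0.0025,-0.047,0,0,0],
    [-0.021,-0.0025,-0.047,0,0,0],
    [-0.021,-0.0025,-0.047,0,0,0]
  ]
}}

```text
time: 3.18
ee_pos: [545.1, -96.3, 139.6]
eef_rot: [[-0.021, 0.907, -0.421], [1.0, 0.019, -0.009], [-0.0, -0.421, -0.907]]
wrist_force: [0.1, -0.5, -0.4]
width: 0.723
```

```bash
python3 n.py
python3 - <<'E'
from h import *
b=eyes.snapshot("side")[150:290,230:390,::-1]
cv2.imwrite("pics/at.png",cv2.convertScaleAbs(cv2.resize(b,(640,560),interpolation=2),alpha=1.5))
E
```

```text
3.175 [545.13273009 -96.26967706 139.59642333] [-0.22  0.71  1.28 -0.1   1.58 -1.79] 0.7226865513129261 [ 0.1 -0.5 -0.4]
120 [0.0505 0.0014 0.1088] [ 0.01  0.11 -0.02]
50 [0.0209 0.0007 0.0454] [ 0.01  0.11 -0.02]
0 [-0.0002  0.0003  0.0001] [ 0.01  0.11 -0.02]
```

View pics/at.png

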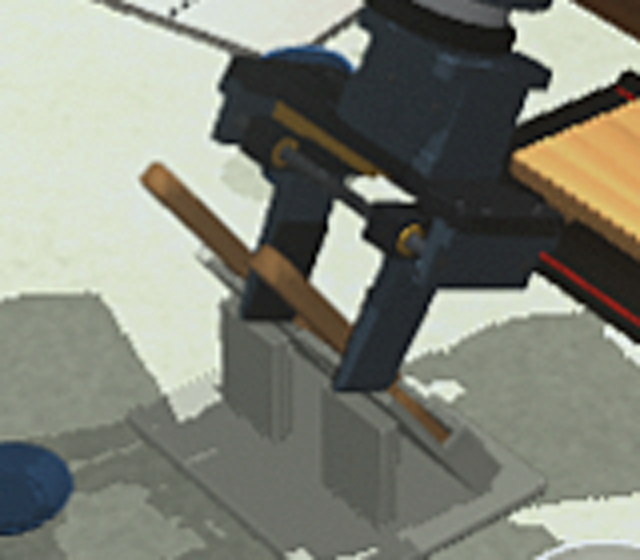

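The handle lies between the two fingers, about (300,290) in the crop, with the left finger clear of the spatula. I'll close now.

Emit:
{"method": "apply_moves", "body": {
  "series": [
    [0,0,0,0,0,0],
    [0,0,0,0,0,0],
    [0,0,0,0,0,0],
    [0,0,0,0,0,0],
    [0,0,0,0,0,0],
    [0,0,0,0,0,0],
    [0,0,0,0,0,0],
    [0,0,0,0,0,0]
  ],
  "fingers": 255,
  "newtons": 35
}}

```text
time: 4.22
ee_pos: [543.9, -96.1, 138.3]
eef_rot: [[-0.021, 0.906, -0.423], [1.0, 0.019, -0.009], [0.0, -0.423, -0.906]]
wrist_force: [-0.4, -0.2, 0.5]
width: 0.237
```

Opening is 21.6 mm, which matches the handle. I'll draw it out along the slope.

Emit:
{"method": "apply_moves", "body": {
  "series": [
    [-0.0057,0,0.0082,0,0,0],
    [-0.0115,0,0.0164,0,0,0],
    [-0.0172,0,0.0246,0,0,0],
    [-0.0172,0,0.0246,0,0,0]
  ]
}}

```text
time: 4.72
ee_pos: [526.5, -96.2, 163.8]
eef_rot: [[-0.021, 0.906, -0.422], [1.0, 0.019, -0.009], [-0.0, -0.422, -0.907]]
wrist_force: [-0.5, 0.2, -1.4]
width: 0.244
```

Emit:
{"method": "apply_moves", "body": {
  "series": [
    [-0.0086,0,0.0123,0,0,0],
    [-0.0172,-0.0003,0.0246,0,0,0],
    [-0.0258,-0.0005,0.0369,0,0,0],
    [-0.0344,-0.0007,0.0491,0,0,0],
    [-0.043,-0.0009,0.0614,0,0,0],
    [-0.0516,-0.001,0.0737,0,0,0],
    [-0.0602,-0.0012,0.086,0,0,0],
    [-0.068,-0.0014,0.0975,0,0,0],
    [-0.068,-0.0014,0.12,0,0,0],
    [-0.068,-0.0014,0.14,0,0,0],
    [-0.068,-0.0014,0.14,0,0,0]
  ]
}}

```text
time: 6.1
ee_pos: [459.0, -97.7, 304.1]
eef_rot: [[-0.021, 0.907, -0.42], [1.0, 0.019, -0.009], [-0.0, -0.421, -0.907]]
wrist_force: [-0.3, 0.4, -1.5]
width: 0.241
```

```bash
python3 n.py
python3 - <<'E'
from h import *
b=eyes.snapshot("side")[60:360,100:500,::-1]
cv2.imwrite("pics/out.png",cv2.convertScaleAbs(cv2.resize(b,(800,600),interpolation=2),alpha=1.5))
E
```

```text
6.1 [459.00013039 -97.68105672 304.08044331] [-0.25  0.43  1.32 -0.12  1.81 -1.85] 0.2407062196884492 [-0.3  0.4 -1.5]
120 [ 0.1366  0.0028 -0.0557] [ 0.02  0.13 -0.02]
50 [ 0.107   0.0022 -0.1191] [ 0.02  0.13 -0.02]
0 [ 0.0859  0.0017 -0.1644] [ 0.02  0.13 -0.02]
```

View pics/out.png

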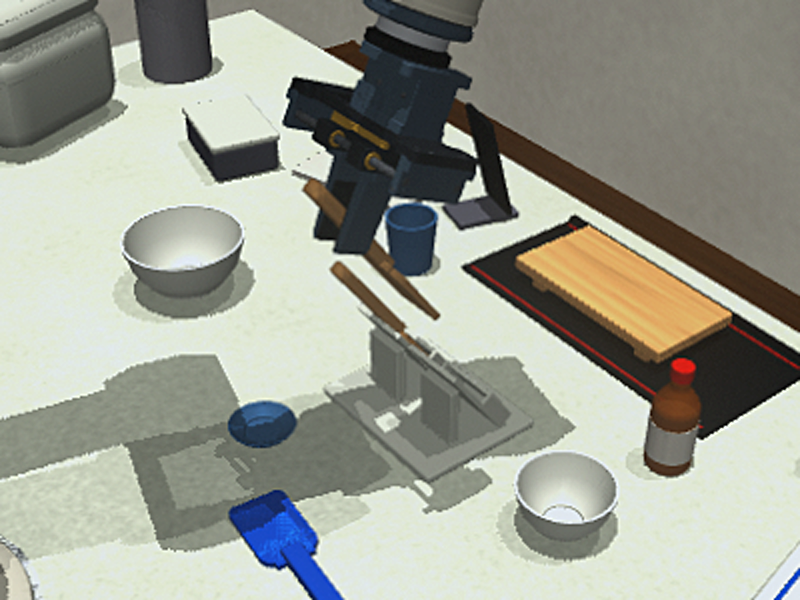

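The paddle is out and gripped: handle end at crop (310,188), tip at (437,316). Bowls, dish and bottle are in place and the spatula is still standing. I'll measure the paddle's pitch from the picture and compute the final pose.

```bash
cat > f.py <<'E'
from h import *
import sys
np.set_printoptions(precision=2,suppress=True)
def fin(corr=0,bowl=(497,322),yaw=33,z=175):
    R=frame(yaw,-30+corr);u=np.array([np.cos(np.radians(yaw)),np.sin(np.radians(yaw)),0])
    g=np.array([*bowl,z+3.5])-103*u
    return g+8*R[:,2],R
s=manip.get_state();print(s['time'],s['ee_pos'],s['joint_pos'],s['width'])
E
python3 - <<'E'
from f import *
P=[]
for u in((310,188),(437,316)):
    o,d=ray("side",[[100+u[0]/2,60+u[1]/2]]);d=d[0];P.append(o+d*((-97.7-o[1])/d[1]))
v=P[1]-P[0];print(P,np.linalg.norm(v),"pitch",np.degrees(np.arctan2(-v[2],v[0])))
p,R=fin();print(p,*need(p,R)); print("turn only",*need(p,frame(1.2,-30)))
E
```

```text
6.15 [458.7  -97.58 303.1 ] [-0.25  0.43  1.32 -0.12  1.81 -1.85] 0.23903980040444853
[array([428.27, -97.7 , 359.88]), array([566.28, -97.7 , 167.37])] 236.8671234185806 pitch 54.36396626289428
[413.97 268.08 171.57] [-0.04  0.37 -0.13] [ 16.36 -53.15  29.28]
turn only [-0.04  0.37 -0.13] [  1.16 -54.94  -0.02]
```

Emit:
{"method": "apply_moves", "body": {
  "series": [
    [0,0,0.02,1.6,-5.3,2.9],
    [-0.01,0,0.04,4.9,-15.9,8.8],
    [-0.02,0,0.04,8.2,-26.6,14.6],
    [-0.03,0,0.04,11.4,-37.2,20.5],
    [-0.03,0.03,0.04,14.7,-47.8,26.4],
    [-0.03,0.07,0.04,16.4,-53.2,29.3],
    [-0.035,0.12,0.03,16.4,-53.2,29.3],
    [-0.04,0.17,0.02,16.4,-53.2,29.3],
    [-0.045,0.22,0.01,16.4,-53.2,29.3],
    [-0.045,0.27,0,16.4,-53.2,29.3],
    [-0.045,0.32,-0.02,16.4,-53.2,29.3],
    [-0.045,0.35,-0.03,16.4,-53.2,29.3]
  ]
}}

```text
time: 7.65
ee_pos: [412.7, 254.1, 271.7]
eef_rot: [[-0.546, 0.726, 0.418], [0.838, 0.473, 0.273], [0.001, 0.499, -0.866]]
wrist_force: [0.3, -1.3, -0.2]
width: 0.238
```

Run:
```python
from f import *
p,R=fin();print(p,*need(p,R))
```

```text
7.65 [412.68 254.1  271.69] [ 0.35  0.04  2.02  0.21  0.58 -1.95] 0.2377739885841434
[413.97 268.08 171.57] [ 0.    0.01 -0.1 ] [-0.01 -0.06 -0.08]
```

Emit:
{"method": "apply_moves", "body": {
  "series": [
    [0.001,0.01,-0.02,0,0,0],
    [0.001,0.014,-0.045,0,0,0],
    [0.001,0.014,-0.07,0,0,0],
    [0.001,0.014,-0.09,0,0,0],
    [0.001,0.014,-0.1,0,0,0],
    [0.001,0.014,-0.1,0,0,0],
    [0.001,0.014,-0.1,0,0,0]
  ]
}}

```text
time: 8.52
ee_pos: [414.6, 266.4, 173.0]
eef_rot: [[-0.545, 0.726, 0.419], [0.838, 0.472, 0.273], [0.0, 0.5, -0.866]]
wrist_force: [-0.4, 0.3, -0.5]
width: 0.243
```

Run:
```python
from f import *
p,R=fin();print(p,*need(p,R))
a=eyes.snapshot("top")[150:400,20:360,::-1];b=eyes.snapshot("side")[100:300,100:420,::-1]
o=np.zeros((560,800,3),np.uint8);o[:294,:400]=cv2.resize(a,(400,294));o[:500,400:]=0;o[310:560,:400]=cv2.resize(b,(400,250))
o[:,400:]=cv2.resize(eyes.snapshot("side")[90:230,130:230,::-1],(400,560),interpolation=2)
cv2.imwrite("pics/fin.png",cv2.convertScaleAbs(o,alpha=1.5))
```

```text
8.525 [414.58 266.37 173.  ] [ 0.38  0.25  2.16  0.43  0.23 -2.16] 0.24287876634267325
[413.97 268.08 171.57] [-0.  0. -0.] [-0.01 -0.02 -0.03]
```

View pics/fin.png

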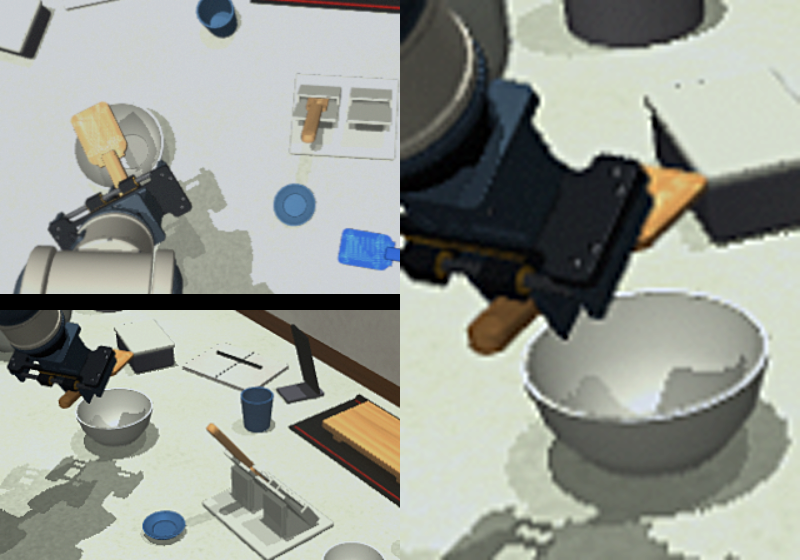

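Run:
```python
from f import *
print("blade top",plane("top",[[105,262.2]],178))
s=manip.get_state();R=s['eef_rot'];g=s['ee_pos']-8*R[:,2]
Pp=np.c_[Ro.from_euler('y',0,degrees=True).as_matrix()]
y=R[:,0]*[1,1,0]
for c in(-6,0,6):
    u=Ro.from_rotvec(y*np.radians(c)).apply(np.array([np.cos(np.radians(33)),np.sin(np.radians(33)),0]))
    n=np.cross(u,y)
    P=[g+103*u-3.5*n,g+140*u+31*y,g+140*u-31*y,g-65*u]
    print(c,P[0],"top",proj("top",P).ravel(),"side",proj("side",P).ravel())
im=eyes.snapshot("top");h=cv2.cvtColor(im,cv2.COLOR_RGB2HSV);m=cv2.inRange(h,(5,70,60),(25,255,255))
for n in("top","side"):
    im=eyes.snapshot(n);h=cv2.cvtColor(im,cv2.COLOR_RGB2HSV);m=cv2.inRange(h,(5,70,60),(25,255,255))
    k,l,st,ce=cv2.connectedComponentsWithStats(m)
    for i in range(1,k):
        x,yy=ce[i]
        if st[i,4]>25 and x<240 and 100<yy<330:
            ct=cv2.findContours((l==i).astype(np.uint8),0,2)[0][0]
            print(n,st[i],ce[i],cv2.minAreaRect(ct),cv2.approxPolyDP(ct,2.5,True).reshape(-1).tolist())
```

```text
8.675 [414.87 266.52 173.43] [ 0.38  0.25  2.16  0.43  0.23 -2.16] 0.23873012883693034
blade top [[501.36 320.71 178.  ]]
-6 [497.72 320.32 187.64] top [102.9  263.15  77.32 253.08 108.93 237.06 144.   345.66] side [186.78 138.31 182.66 126.82 205.36 130.74 149.62 179.06]
0 [497.89 320.43 176.85] top [105.08 264.19  80.52 254.4  111.69 238.59 142.9  345.63] side [187.33 142.29 183.5  132.06 206.07 136.03 149.07 176.48]
6 [497.11 319.92 166.11] top [107.47 265.73  83.97 256.39 114.7  240.77 141.62 345.23] side [187.63 146.44 184.02 137.52 206.49 141.55 148.68 173.72]
top [  80  236   48   74 1586] [107.82 269.4 ] ((109.14140319824219, 274.35406494140625), (71.91851043701172, 35.531166076660156), 64.65382385253906) [107, 236, 82, 248, 80, 253, 95, 286, 105, 292, 108, 290, 120, 309, 127, 299, 116, 273, 125, 282, 127, 271]
side [190 131  17  20 139] [196.91 138.97] ((198.00390625, 140.937744140625), (15.22030258178711, 19.08775520324707), 3.5763344764709473) [206, 134, 191, 131, 202, 135, 193, 138, 190, 150]
side [147 165  16  14 107] [153.   170.53] ((153.47540283203125, 169.72950744628906), (8.322397232055664, 18.181238174438477), 39.80556869506836) [162, 165, 152, 166, 147, 176, 152, 178]
```

The image matches the level prediction: blade tip corner at side (206,135), predicted (206,136). The blade centre is about 3 mm from the bowl's centre and about 100 mm above the rim. Handing in.

Emit:
{"method": "apply_moves", "body": {
  "series": [
    [0,0,0,0,0,0],
    [0,0,0,0,0,0],
    [0,0,0,0,0,0],
    [0,0,0,0,0,0]
  ]
}}

```text
time: 9.32
ee_pos: [414.7, 266.5, 172.9]
eef_rot: [[-0.545, 0.726, 0.419], [0.838, 0.472, 0.273], [0.0, 0.5, -0.866]]
wrist_force: [-0.4, 0.5, -0.7]
width: 0.238
```

Run:
```python
from h import *
s=manip.get_state();print(s['ee_pos'],abs(s['joint_vel']).max(),s['width'],s['wrist_force']);print(job.close_job())
```

```text
[414.67257197 266.45116154 172.88043159] 0.0010936283069300954 0.2379182591002858 [-0.37478898  0.50992013 -0.72778169]
the job is handed in; nothing more can be done
None
```

I gripped the wide paddle (right-hand pocket) across its handle, drew it out along the slope and levelled it. It is held over the wide bowl, and I handed the job in at about 9.3 s; no verdict is reported.

- **Blade position:** the last pictures put the blade centre at about (499, 320, 177) mm. My bowl centre estimate is (497, 322), so it sits about 3 mm off centre and about 100 mm above the rim.
- **Level:** tilt is within about 2° of level.
- **Grip and stillness:** the opening is 21.6 mm, which matches the handle, and joint speeds are about 0.001 rad/s.
- **Other objects:** the pictures after drawing out and at the end show the spatula, bowls, dish, teacup and bottle apparently unmoved. I judged this by eye and did not measure it.
- **Disagreements:** the two views put the bowl centre about 10 mm apart, (497, 325) against (495, 315), and its rim measured a few mm smaller than stated. Both are well inside the 40 mm tolerance. A rough pixel pick after drawing out gave the paddle length as 237 mm instead of 215 mm.

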